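# Shingle the colour sample plates up a display stand

### The arm

A 6-joint arm with a two-finger parallel gripper is mounted at the origin on a cart in front of the work surface, level with it; the furniture and walls round the work are solid. World frame = base frame: x ahead of the robot, y to its left, z up, the work surface at z = 0. Lengths are in m, angles in degrees, forces in N, time in s.
With the tool pointing down it reaches from about 0.25 to 0.725 m from the base axis. Payload 9.7 kg.
Tool frame: the origin (TCP) lies at the very end of the fingers, on their centre line; the grasp point (between the pads) lies grasp_offset behind it (grasp_offset is the distance from the TCP to the grasp point, in m); z points along the fingers, y is the line along which they close (so a half turn about z gives the same grasp; the last joint's range is limited). The gripper opens to 85 mm and grips with 20 to 120 N. Pads are 22 mm wide; open, the fingers measure 114 mm over their backs; the gripper's body (76 mm by 85 mm) begins 54 mm behind the grasp point. The pads swing forward as they close: fully open they stand 13 mm farther back than shut.
Start: joints at [63.541, 4.979, 10.078, 95.1, 0, 90], TCP at [0.245, 0.492, 0.231] pointing down, gripper open.
Joint ranges: [-179.16, 179.16], [-48.56, 103.87], [-65.8, 70.77], [-126.05, 130.52], [-82.76, 87.17], [-180, 180]. Speed limits (degrees/s): [127.2, 127.2, 147.25, 180, 180, 180].

### API

Orientations are given as [roll, pitch, yaw] about the fixed x, y, z axes, in that order (R = Rz(yaw) Ry(pitch) Rx(roll)).
In Python, from workcell import get_obs, camera, calibration, job_done, recognise, cut_out, mark_of, grasp_offset gives the robot as it stands.
- The arm moves only by the tool servo_tool, never from a script. Its argument "moves" is a list of rows, each a list of 3 entries, a list of its own where there are three numbers: the turn, a rotation vector about the tool's x, y, z in degrees, then the shift along the tool's x, y, z in m, then the opening in per cent of the stroke, from 0 (shut) to 100 (fully open). In form: [[[ax, ay, az], [x, y, z], claw], ...]. A call has 1 to 12 rows; each row shifts and turns the commanded pose from where the row before left it, along the tool's axes as they then stand; what a row does not reach is not made up. A row lasts 1/10 s, in which the tool goes at most 50 mm and 8.59 degrees, less where a joint would pass 70% of its speed; a pose out of reach is approached as far as the arm can. A call is refused whole if a number of a shift passes 0.05 or a number of a turn 8.59, either way. A call with a gripper value outside its range is refused whole. The fingers move at their own pace and stop on an object; "force" is the grip in N (left out, the last holds). Time passes only in rows, so rows that do not move let the fingers close. It gives the time, the measured TCP pose, the force, the opening and the grip force at its end, in the units of the state.
- get_obs(): the state, without advancing time (a new reading comes with each control period).
- camera(name): name is "scene" or "top" or "wrist"; returns (picture, depth): 480x640x3 uint8, red, green, blue; 480x640 float32, m along the optical axis (not along the pixel's ray), 0 where there is no reading.
- calibration(name): a dict with "camera_matrix" (3x3 intrinsics, pixels), "R" (3x3) and "t" (3): a world point X has camera coordinates R X + t. Camera axes: x right, y down, z forward; pixel columns grow to the right and rows downward; lengths in m; the calibration is good to about 2 mm. A picture is of the moment at which its call begins: read the wrist's pose just before it. calibration takes no time and is no camera call; for the wrist camera it gives the pose at the moment of the call.
- job_done(): hands the job in; it is judged then, once.
Trained networks look in the newest picture that a camera, given by its name, has taken for a name from the list of things; names that differ only in an ending like _2 or _b are one class to them, and where a whole thing is asked for, a point or a joint stands for the part that bears it (a point fixed in the world has none). Each returns a list of dicts, best first, with "score" (0 to 1); they miss things now and then, are a little off and sometimes report something else, mostly with a low value. They report only what shows in the picture. A call takes as long as a camera call. They do not tell look-alikes from the thing itself.
- recognise(name, camera): "xyz" ([x, y, z] in m, in the coordinates of the camera as it stood for that picture, good to about 4 mm: the middle of the surface that is visible of it).
- cut_out(name, camera): "mask" (480x640 bool, what is visible of it).
- mark_of(name, camera): "xyz" ([x, y, z] in m, in the coordinates of the camera as it stood for that picture, good to about 4 mm: a listed point, or the origin of a listed thing).
The state is a dict: "time": time; "q": joint angles; "qd": joint speeds; "joint_efforts": joint torques, N m; "ee_pos": TCP position; "tcp_rot": TCP orientation; "wrist_force": force on the tool from outside, world axes, zero at the start; "torque": the same for the moment, N m; "opening": finger opening in m; "grasp_force": force on a finger pad.
Only numpy, scipy, OpenCV 4.12 (cv2) and the standard library are available. Lean on these libraries where they do the work, as an engineer would, in place of code of your own. Each camera call takes 0.05 s, during which the arm holds its last target. There are 200 camera calls.

### The job

Build up the colour samples on the sloping stand like roof slates: lay the red plate over the upper end of the yellow one that is glued on, its lower edge on the lower black line, then the black plate likewise over the red one, its lower edge on the upper line. Both lie lengthwise up the slope, straight and centred across the board; the blue plate is not needed.

Things in the scene. Friction and masses are not known exactly. Their poses are not given: they have to be found in the camera images.
- line_low (a point): Middle of the lower ruled black line on the white sloping board (fixed stand, 190 mm up the slope x 116 mm wide, rising 16 degrees away from the robot), 56 mm up from its foot. x points up the slope, y left across the board, z out of its face. The glued yellow plate, sized like the loose ones, hides the line's middle: it runs from 48 mm below the line to 22 mm above it.
- line_high (a point): Middle of the upper ruled black line on the same board, 48 mm further up the slope; same axes; the board ends 86 mm above it. A plate laid over the one below rests on that plate's upper edge and, with its own upper end, on the board: it is then about 7 degrees flatter than the board and its centre about 7.5 mm out from the face.
- red_center (a point): Centre (half-way up) of the loose red sample plate, lying flat on the bench: stiff, 70 mm long (x), 50 mm wide (y), 6 mm thick (z, up), about 50 g, red on top over pale plywood, the same either way round; its ends are 35 mm from the centre.
- black_center (a point): Centre (half-way up) of the loose black sample plate, lying flat on the bench; same size, weight and axes as the red one. A blue plate of the same size lies there too and is not used; the three lie in any order.
Things that resemble listed ones, but are neither listed nor needed, are in the scene too. Leave any green look-alike of the part that bears red_center alone.

How it is judged:
By the outcome, as a careful person would: the job done as asked, in the order asked, and still so for the second after the job is handed in, with the robot touching nothing.
It also fails if it takes over 43 s, if anything falls off the work surface, if the arm or the gripper's body presses on something with over 40 N, if the wrist force passes 120 N, or if a joint passes its speed limit or range.

## Working session

There is one attempt and no reset: what is moved stays moved. The work goes in short steps, Python scripts to look and compute and a tool call to move; the robot and the scene stay as the last step left them, time stands still between calls to the robot, and variables do not carry over. Pictures are saved under pics/ and viewed, at most 10 in all, crops included, and the job is handed in when it is done.

Besides the shell and the picture viewer there is one more tool, called after "Request:" as name(argument=value, ...), one argument or row to a line, values as JSON. servo_tool: Moves the arm, as the interface text tells. Its arguments: {"type":"object","properties":{"moves":{"type":"array"},"force":{"type":"number"}},"required":["moves"]}

```bash
mkdir -p pics; ls
cat > h.py <<'E'
import numpy as np, cv2
from workcell import *
def snap(name,fn=None):
    c=calibration(name); im,d=camera(name)
    if fn: cv2.imwrite('pics/'+fn,im[:,:,::-1])
    return im,d,c
def world(c,p): return np.array(c['R']).T@(np.array(p)-np.array(c['t']))
def px2w(c,d,u,v):
    K=np.array(c['camera_matrix']); z=d[int(v),int(u)]
    return world(c,np.linalg.inv(K)@[u,v,1]*z)
def w2px(c,X):
    p=np.array(c['camera_matrix'])@(np.array(c['R'])@np.array(X)+c['t']); return p[:2]/p[2]
E
python3 - <<'E'
from h import *
s=get_obs(); print(s, grasp_offset)
ims=[]
for n in ('scene','top'):
    im,d,c=snap(n,n+'0.png')
    for t in ('red_center','black_center','line_low','line_high'):
        for r in mark_of(t,n)[:3]:
            w=world(c,r['xyz']); print(n,t,round(r['score'],2),w.round(4),w2px(c,w).round())
E
```

```text
pics
{'time': 0.0, 'q': array([ 6.35394649e+01,  5.01113310e+00,  1.00347996e+01,  9.51001111e+01,
       -6.84273667e-04,  9.00007398e+01]), 'qd': array([-0.04740525, -0.10939449, -0.07210964, -0.02485403, -0.01498876,
       -0.02290917]), 'joint_efforts': array([ 1.16763390e-04, -5.20389891e+01,  4.64803469e+01,  1.64969423e-02,
        1.24055441e-05,  2.91752406e-05]), 'ee_pos': array([0.24496964, 0.49217413, 0.23058585]), 'tcp_rot': array([-1.79923555e+02,  6.85260117e-04,  1.53538726e+02]), 'wrist_force': array([ 0.2864386 ,  0.62432729, -0.23003816]), 'torque': array([-0.01160279, -0.02068406, -0.01339329]), 'grasp_force': 0.0, 'opening': 0.08534895754085607} 0.0187
scene red_center 0.83 [ 0.5648 -0.3896  0.0048] [375. 260.]
scene red_center 0.82 [ 0.4918 -0.6438  0.0034] [468. 331.]
scene red_center 0.7 [ 0.5098 -0.5267  0.004 ] [420. 302.]
scene black_center 0.71 [ 0.4555 -0.3938  0.0009] [356. 296.]
scene line_low 0.77 [ 0.5057 -0.196   0.0341] [291. 238.]
scene line_high 0.71 [ 0.5497 -0.1929  0.0471] [300. 222.]
top red_center 0.94 [ 0.5591 -0.3905  0.0064] [363. 218.]
top red_center 0.71 [ 0.5133 -0.53    0.0059] [419. 233.]
top red_center 0.57 [ 0.4852 -0.6473 -0.    ] [466. 242.]
top black_center 0.64 [ 0.454  -0.3973  0.0032] [369. 259.]
top line_low 0.62 [ 0.5024 -0.1913  0.0347] [284. 241.]
top line_high 0.65 [ 0.553  -0.195   0.0452] [285. 220.]
```

View pics/top0.png

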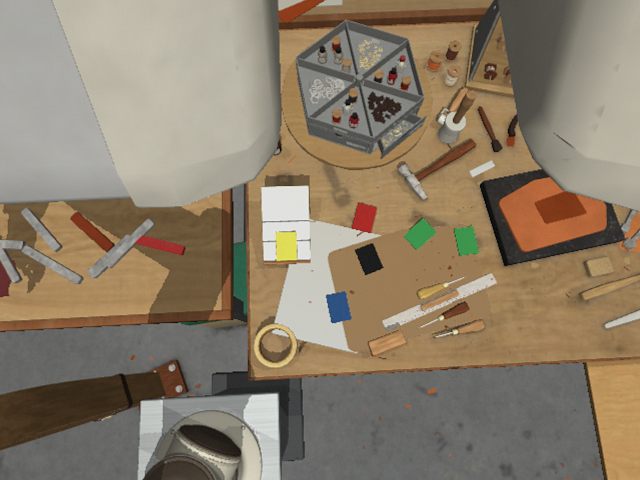

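View pics/scene0.png

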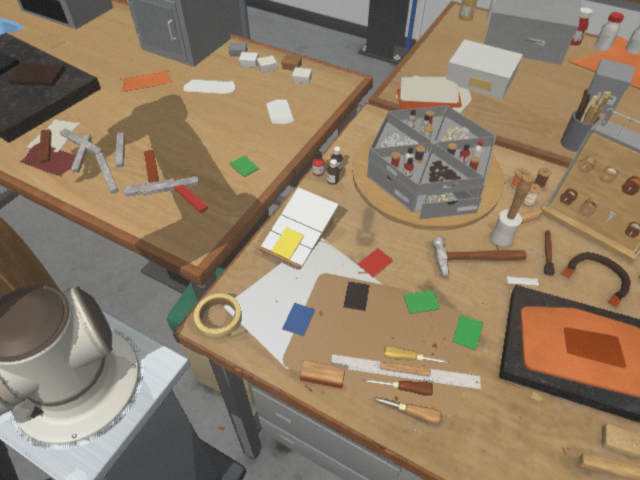

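Red at top px (363,218), black at (369,259), blue (338,307). The other "red_center" candidates at (419,233) and (466,240) are green look-alikes, so I'll leave them. Next I measure the plates and board, with one enlarged crop to confirm.

```bash
cat >> h.py <<'E'
def cloud(c,d):
    K=np.array(c['camera_matrix']); v,u=np.mgrid[0:480,0:640]
    P=np.stack([(u-K[0,2])*d/K[0,0],(v-K[1,2])*d/K[1,1],d],-1)
    return (P-np.array(c['t']))@np.array(c['R'])
def rect(P):  # centre, long-axis angle deg (mod 180), sizes
    (cx,cy),(w,h),a=cv2.minAreaRect((P[:,:2]*1000).astype(np.float32))
    if w<h: a+=90;w,h=h,w
    return np.round([cx,cy,(a+90)%180-90,w,h],1)
E
python3 - <<'E'
from h import *
big=[]
for n in ('scene','top'):
    im,d,c=snap(n); W=cloud(c,d); I=im.astype(int); mx=I.max(2); mn=I.min(2)
    roi=(W[...,0]>.35)&(W[...,0]<.7)&(W[...,1]<-.12)&(W[...,1]>-.46)&(d>0)&(W[...,2]<.1)
    ms={'red':(I[...,0]>140)&(I[...,1]<60)&(I[...,2]<60)&(W[...,1]<-.3),'black':(mx<45)&(W[...,1]<-.33)&(W[...,0]<.52),'yellow':(I[...,0]>180)&(I[...,1]>170)&(I[...,2]<110),'blue':(I[...,2]>120)&(I[...,0]<70)}
    for k,m in ms.items():
        m=(m&roi).astype(np.uint8); nn,l,st,_=cv2.connectedComponentsWithStats(m)
        i=1+st[1:,4].argmax(); P=W[l==i]; print(n,k,len(P),rect(P),P[:,2].mean().round(4))
    m=roi&(mn>200)&(W[...,1]>-.27)&(W[...,2]>.012)
    P=W[m]; A=np.c_[P[:,:2],np.ones(len(P))]
    for _ in range(3):
        k,*_=np.linalg.lstsq(A,P[:,2],rcond=None); g=abs(A@k-P[:,2])<.004; A=A[g];P=P[g]
    print(n,'board',len(P),k.round(4),np.degrees(np.arctan(np.hypot(k[0],k[1]))),np.degrees(np.arctan2(k[1],k[0])),rect(P))
    if n=='top': cv2.imwrite('pics/top_crop.png',cv2.resize(im[170:335,245:490,::-1],None,fx=3.2,fy=3.2))
E
```

```text
Traceback (most recent call last):
ValueError: attempt to get argmax of an empty sequence
```

```bash
cat > meas.py <<'E'
from h import *
seeds={'red':[.562,-.39,.006],'black':[.4545,-.3955,.006],'yellow':[.473,-.193,.03]}
for n in ('scene','top'):
    im,d,c=snap(n); W=cloud(c,d)
    for k,s in seeds.items():
        u,v=w2px(c,s).round().astype(int)
        ref=np.median(im[v-3:v+4,u-3:u+4].reshape(-1,3),0)
        m=((abs(im-ref).max(2)<45)&(d>0)&(np.hypot(W[...,0]-s[0],W[...,1]-s[1])<.07)).astype(np.uint8)
        l=cv2.connectedComponents(m)[1]; P=W[l==l[v,u]]
        print(n,k,(u,v),ref,len(P),rect(P),P.mean(0).round(4))
    roi=(abs(W[...,0]-.53)<.12)&(abs(W[...,1]+.193)<.075)&(d>0)&(W[...,2]<.1)&(W[...,2]>.012)&(im.min(2)>200)
    P=W[roi]; A=np.c_[P[:,:2],np.ones(len(P))]
    for _ in range(3):
        k,*_=np.linalg.lstsq(A,P[:,2],rcond=None); g=abs(A@k-P[:,2])<.004; A=A[g];P=P[g]
    print(n,'board',len(P),k.round(4),np.degrees(np.arctan(np.hypot(k[0],k[1]))),np.degrees(np.arctan2(k[1],k[0])),rect(P))
    if n=='top': cv2.imwrite('pics/top_crop.png',cv2.resize(im[170:335,245:490,::-1],None,fx=3.2,fy=3.2))
E
python3 meas.py
```

```text
scene red (np.int64(374), np.int64(261)) [179.  69.  60.] 532 [ 562.5 -391.4  -18.2   75.7   57.9] [ 0.5597 -0.3923  0.0055]
scene black (np.int64(356), np.int64(295)) [66. 60. 56.] 577 [ 454.6 -395.7   18.    73.8   49.5] [ 0.4533 -0.3962  0.0058]
scene yellow (np.int64(283), np.int64(248)) [229. 218.  94.] 542 [ 490.2 -193.6   -2.2   69.6   51.3] [ 0.4897 -0.1944  0.0333]
scene board 2172 [ 0.2885 -0.0062 -0.1155] 16.097648495495914 -1.2311680190876306 [ 546.5 -194.3   -0.8  173.3  115.3]
top red (np.int64(363), np.int64(217)) [167.  44.  40.] 524 [ 561.  -393.2  -17.4   70.1   50.5] [ 0.5603 -0.3933  0.0077]
top black (np.int64(368), np.int64(258)) [29. 29. 30.] 515 [ 453.7 -397.2   18.2   67.1   48.3] [ 0.4534 -0.3966  0.0078]
top yellow (np.int64(286), np.int64(253)) [224. 222.  88.] 564 [ 490.6 -195.2   -0.7   66.2   49.5] [ 0.491  -0.195   0.0352]
top board 2400 [ 0.2872 -0.0077 -0.1134] 16.029048548564138 -1.5325092925752684 [ 546.7 -196.7   -1.1  170.9  114.1]
```

View pics/top_crop.png

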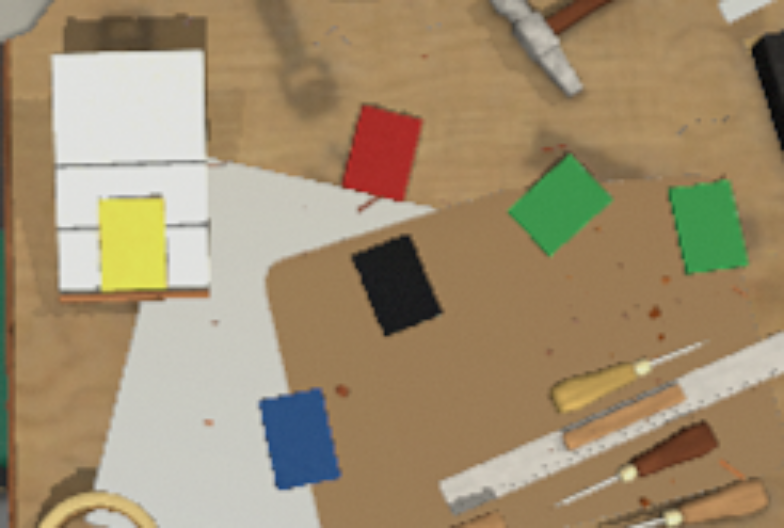

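```bash
cat >> h.py <<'E'
from scipy.spatial.transform import Rotation as Rn
import sys
def plan(pos,rpy,n,claw,start=None):
    """rows from the present pose to pos/rpy in n rows, rounded with feedback"""
    s=get_obs()
    p,R=(s['ee_pos'],Rn.from_euler('xyz',s['tcp_rot'],degrees=True)) if start is None else start
    p=np.array(p)
    T=Rn.from_euler('xyz',rpy,degrees=True); out=[]
    for i in range(n):
        w=(R.inv()*T).as_rotvec(degrees=True)/(n-i); w=np.round(w,1)
        sh=np.round(R.inv().apply((np.array(pos)-p)/(n-i)),4)
        assert abs(w).max()<8.59 and np.linalg.norm(sh)<.05,(w,sh)
        out.append([w.tolist(),sh.tolist(),claw]); p=p+R.apply(sh); R=R*Rn.from_rotvec(w,degrees=True)
    for k in range(0,n,12): print(str(out[k:k+12]).replace(' ','').replace('-0.0,','0,').replace('-0.0]','0]'))
    print('end',p.round(4),R.as_euler('xyz',degrees=True).round(2)); return p,R
E
python3 -c "
from h import *
s=plan([.45,-.05,.2],[180,0,65],12,100); plan([.5605,-.3925,.12],[180,0,-17.5],12,100,s)"
```

```text
[[[0,0,7.4],[-0.0354,-0.0329,0.0026],100],[[0,0,7.4],[-0.0394,-0.028,0.0026],100],[[0,0,7.4],[-0.0426,-0.0227,0.0026],100],[[0,0,7.4],[-0.0452,-0.017,0.0026],100],[[0,0,7.4],[-0.047,-0.0111,0.0026],100],[[0,0,7.4],[-0.0481,-0.0049,0.0026],100],[[0,0,7.4],[-0.0483,0.0013,0.0026],100],[[0,0,7.3],[-0.0477,0.0075,0.0026],100],[[0,0,7.4],[-0.0464,0.0136,0.0026],100],[[0,0,7.3],[-0.0443,0.0194,0.0026],100],[[0,0,7.4],[-0.0414,0.0249,0.0026],100],[[0,0,7.3],[-0.0379,0.03,0.0027],100]]
end [ 0.45 -0.05  0.2 ] [-180.     -0.     65.04]
[[[0,0.0,6.9],[-0.022,0.0204,0.0067],100],[[0,0.0,6.9],[-0.0194,0.0229,0.0067],100],[[0,0.0,6.9],[-0.0165,0.025,0.0067],100],[[0,0.0,6.9],[-0.0134,0.0268,0.0067],100],[[0,0.0,6.9],[-0.01,0.0283,0.0066],100],[[0,0.0,6.9],[-0.0066,0.0293,0.0067],100],[[0,0.0,6.9],[-0.003,0.0298,0.0066],100],[[0,0.0,6.8],[0.0006,0.03,0.0067],100],[[0,0.0,6.9],[0.0041,0.0297,0.0066],100],[[0,0.0,6.8],[0.0077,0.029,0.0067],100],[[0,0.0,6.9],[0.0111,0.0279,0.0066],100],[[0,0.0,6.8],[0.0143,0.0263,0.0067],100]]
end [ 0.5605 -0.3925  0.12  ] [-180.      0.    -17.46]
```

Request:
servo_tool(
  moves=[
    [[0,0,7.4],[-0.035,-0.033,0.0026],100],
    [[0,0,7.4],[-0.039,-0.028,0.0026],100],
    [[0,0,7.4],[-0.043,-0.023,0.0026],100],
    [[0,0,7.4],[-0.045,-0.017,0.0026],100],
    [[0,0,7.4],[-0.047,-0.011,0.0026],100],
    [[0,0,7.4],[-0.048,-0.005,0.0026],100],
    [[0,0,7.4],[-0.048,0.001,0.0026],100],
    [[0,0,7.3],[-0.048,0.0075,0.0026],100],
    [[0,0,7.4],[-0.046,0.0136,0.0026],100],
    [[0,0,7.3],[-0.044,0.0194,0.0026],100],
    [[0,0,7.4],[-0.041,0.025,0.0026],100],
    [[0,0,7.3],[-0.038,0.03,0.0026],100],
  ],
)

```text
time: 1.85
ee_pos: [0.4494, -0.0511, 0.2003]
tcp_rot: [179.9, -0.0, 64.7]
wrist_force: [0.8, 0.7, 0.2]
opening: 0.0852
grasp_force: 0.0
```

Request:
servo_tool(
  moves=[
    [[0,0,6.9],[-0.022,0.0204,0.0067],100],
    [[0,0,6.9],[-0.0194,0.0229,0.0067],100],
    [[0,0,6.9],[-0.0165,0.025,0.0067],100],
    [[0,0,6.9],[-0.0134,0.0268,0.0067],100],
    [[0,0,6.9],[-0.01,0.0283,0.0067],100],
    [[0,0,6.9],[-0.0066,0.0293,0.0067],100],
    [[0,0,6.9],[-0.003,0.03,0.0067],100],
    [[0,0,6.8],[0.0006,0.03,0.0067],100],
    [[0,0,6.9],[0.004,0.03,0.0067],100],
    [[0,0,6.8],[0.0077,0.029,0.0067],100],
    [[0,0,6.9],[0.011,0.028,0.0067],100],
    [[0,0,6.8],[0.0143,0.0263,0.0067],100],
  ],
)

```text
time: 3.05
ee_pos: [0.5597, -0.3934, 0.1192]
tcp_rot: [-180.0, 0.0, -17.7]
wrist_force: [0.8, 0.5, 0.4]
opening: 0.0854
grasp_force: 0.0
```

```bash
cat > wl.py <<'E'
from h import *
# wrist look: seed world point, file name, colour tolerance
s=np.array(eval(sys.argv[1])); o=get_obs()
im,d,c=snap('wrist',sys.argv[2]); W=cloud(c,d); print(o['ee_pos'].round(4),o['tcp_rot'].round(2),o['time'])
u,v=w2px(c,s).round().astype(int); print('seed px',u,v)
if 0<=u<640 and 0<=v<480:
    ref=np.median(im[v-3:v+4,u-3:u+4].reshape(-1,3),0)
    m=((abs(im-ref).max(2)<40)&(d>0)&(np.hypot(W[...,0]-s[0],W[...,1]-s[1])<.07)).astype(np.uint8)
    l=cv2.connectedComponents(m)[1]; P=W[l==l[v,u]]
    print(ref,len(P),rect(P),P.mean(0).round(4))
E
python3 wl.py "[.5605,-.3925,.006]" w1.png
```

```text
[ 0.5597 -0.3934  0.1192] [-180.      0.    -17.75] 3.05
seed px 315 233
[210.  58.  53.] 5017 [ 560.7 -392.4  -17.5   71.8   49.4] [ 0.5637 -0.3934  0.0082]
```

View pics/w1.png

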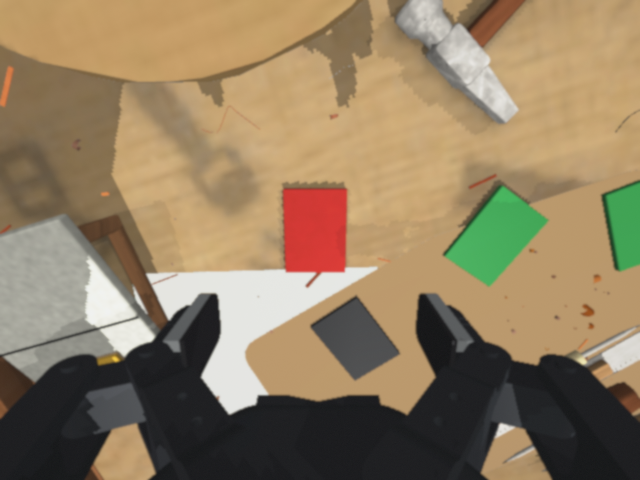

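Wrist view: red plate at px (316,230), as measured; black at (355,338); greens at right. Descending onto red.

Request:
servo_tool(
  moves=[
    [[0,0,0.1],[0.0005,-0.001,0.03],90],
    [[0,0,0],[0,0,0.03],80],
    [[0,0,0],[0,0,0.025],80],
    [[0,0,0],[0,0,0.015],80],
    [[0,0,0],[0,0,0.01],80],
    [[0,0,0],[0,0,0.005],80],
    [[0,0,0],[0,0,0.001],80],
  ],
  force=30,
)

```text
time: 3.8
ee_pos: [0.5604, -0.3915, 0.004]
tcp_rot: [180.0, -0.0, -17.6]
wrist_force: [-0.1, 0.9, -0.0]
opening: 0.0684
grasp_force: 0.0
```

Request:
servo_tool(
  moves=[
    [[0,0,0],[0,0,0],50],
    [[0,0,0],[0,0,0],40],
    [[0,0,0],[0,0,0],40],
    [[0,0,0],[0,0,0],40],
    [[0,0,0],[0,0,0],40],
  ],
)

```text
time: 4.3
ee_pos: [0.5609, -0.3918, 0.0053]
tcp_rot: [180.0, -0.1, -17.6]
wrist_force: [-0.5, 0.9, 6.6]
opening: 0.0344
grasp_force: 3.0
```

The fingers closed over the plate: the tips stand back when partly open. I'll reopen, go 7.5 mm lower and close again.

Request:
servo_tool(
  moves=[
    [[0,0,0],[0,0,-0.004],80],
    [[0,0,0],[0,0,0],80],
    [[0,0,0],[0,0,0],80],
    [[0,0,0],[0,0,0],80],
    [[0,0,0],[0,0,0.006],80],
    [[0,0,0],[0,0,0.0055],80],
    [[0,0,0],[0,0,0],70],
  ],
)

```text
time: 5.0
ee_pos: [0.5599, -0.3913, -0.0045]
tcp_rot: [-180.0, 0.0, -17.6]
wrist_force: [0.2, -0.9, 0.6]
opening: 0.06
grasp_force: 0.0
```

Request:
servo_tool(
  moves=[
    [[0,0,0],[0,0,0],50],
    [[0,0,0],[0,0,0],40],
    [[0,0,0],[0,0,0],40],
    [[0,0,0],[0,0,0],40],
  ],
)

```text
time: 5.4
ee_pos: [0.5608, -0.3917, -0.0027]
tcp_rot: [180.0, -0.1, -17.6]
wrist_force: [-0.1, 0.3, 7.5]
opening: 0.049
grasp_force: 35.5
```

```bash
python3 -c "
from h import *
s=plan([.5605,-.392,.08],[180,0,-17.5],3,40); plan([.515,-.195,.15],[180,0,-1.2],9,40,s)"
```

```text
[[[0.0,0,0],[0,0.0001,-0.0276],40],[[0.0,-0.1,0],[0,0.0001,-0.0275],40],[[0.0,0,-0.1],[-0.0001,0.0002,-0.0276],40]]
end [ 0.5605 -0.392   0.08  ] [179.97  -0.   -17.46]
[[[0.0,0.0,-1.8],[-0.0114,-0.0194,-0.0078],40],[[0.0,0.0,-1.8],[-0.0108,-0.0197,-0.0078],40],[[0.0,0.0,-1.8],[-0.0101,-0.02,-0.0078],40],[[0.0,0.0,-1.8],[-0.0095,-0.0203,-0.0078],40],[[0.0,0.0,-1.8],[-0.0089,-0.0206,-0.0078],40],[[0.0,0.0,-1.8],[-0.0082,-0.0209,-0.0078],40],[[0.0,0.0,-1.8],[-0.0076,-0.0212,-0.0078],40],[[0.0,0.0,-1.8],[-0.0069,-0.0214,-0.0077],40],[[0.0,0.0,-1.9],[-0.0061,-0.0216,-0.0078],40]]
end [ 0.515 -0.195  0.15 ] [179.97   0.    -1.16]
```

Request:
servo_tool(
  moves=[
    [[0,0,0],[0,0,-0.02],40],
    [[0,0,0],[0,0,-0.03],40],
    [[0,0,0],[0,0,-0.034],40],
    [[0,0,-1.8],[-0.0114,-0.0194,-0.0078],40],
    [[0,0,-1.8],[-0.0108,-0.0197,-0.0078],40],
    [[0,0,-1.8],[-0.01,-0.02,-0.0078],40],
    [[0,0,-1.8],[-0.0095,-0.0203,-0.0078],40],
    [[0,0,-1.8],[-0.009,-0.0206,-0.0078],40],
    [[0,0,-1.8],[-0.0082,-0.021,-0.0078],40],
    [[0,0,-1.8],[-0.0076,-0.0212,-0.0078],40],
    [[0,0,-1.8],[-0.007,-0.0214,-0.0078],40],
    [[0,0,-1.9],[-0.006,-0.0216,-0.0078],40],
  ],
)

```text
time: 6.6
ee_pos: [0.5147, -0.1933, 0.1503]
tcp_rot: [-180.0, 0.0, -1.2]
wrist_force: [-0.5, -0.5, -0.5]
opening: 0.0491
grasp_force: 31.4
```

```bash
python3 wl.py "[.49,-.195,.035]" w2.png; python3 -c "
from h import *
print(get_obs()['opening'],get_obs()['grasp_force'])"
```

```text
[ 0.5147 -0.1933  0.1503] [-1.7999e+02  3.0000e-02 -1.1900e+00] 6.6
seed px 318 261
[204.  56.  51.] 14346 [ 516.  -194.7   -0.9   69.2   49.3] [ 0.5178 -0.1953  0.1612]
0.048908045776870045 31.42422616481781
```

View pics/w2.png

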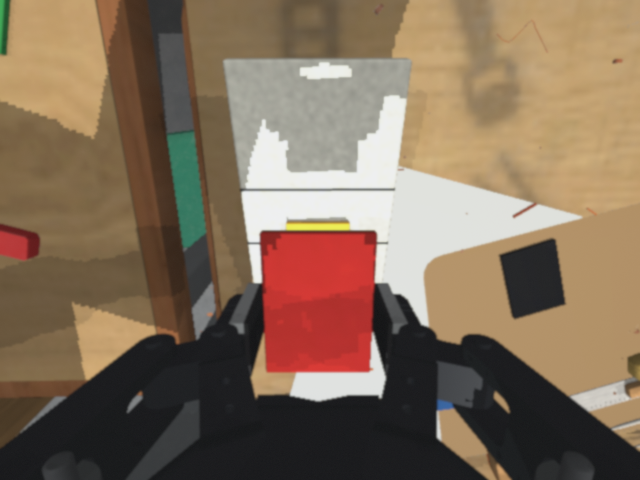

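Wrist view: red plate held square at px (320,300). The upper line runs along row 188 (cols 242–394), and the lower line shows at row 243 either side of the plate. I'll work out the lines from this picture.

```bash
cat > lines.py <<'E'
from h import *
# boards lines in an existing wrist picture taken now. args: approx rows of upper, lower line and column centre
def lines(im,d,c,rows,cols):
    W=cloud(c,d); g=im.astype(float).mean(2)
    K=np.array(c['camera_matrix']); R=np.array(c['R']); t=np.array(c['t']); o=-R.T@t
    # board plane
    P=[]
    m=(im.min(2)>190)&(d>0)&(W[...,2]>.012)&(abs(W[...,0]-.54)<.1)&(abs(W[...,1]+.195)<.05)&(W[...,2]<.085)
    P=W[m]; A=np.c_[P[:,:2],np.ones(len(P))]
    for _ in range(4):
        k,*_=np.linalg.lstsq(A,P[:,2],rcond=None); q=abs(A@k-P[:,2])<.003; A=A[q];P=P[q]
    n=np.array([-k[0],-k[1],1]);
    def hit(u,v):
        r=R.T@np.linalg.inv(K)@[u,v,1]; s=(k[2]-n@o)/(n@r); return o+s*r
    print('plane',k.round(4),'slope',np.degrees(np.arctan(np.hypot(*k[:2]))).round(2),'yaw',np.degrees(np.arctan2(k[1],k[0])).round(2),len(P))
    res=[]
    for row,cs in zip(rows,cols):
        pts=[]
        for a,b in cs:
            for u in range(a,b):
                s=g[row-9:row+10,u]; v=s.argmin()
                if 0<v<18 and s[v]<np.median(s)-40:
                    w=np.clip(np.median(s)-s[v-1:v+2],0,None); pts.append(hit(u,row-9+v+(w*[-1,0,1]).sum()/w.sum()))
        pts=np.array(pts); f=np.polyfit(pts[:,1],pts[:,0],1)
        res.append(f); print('line x at y=-.195:',np.polyval(f,-.195).round(4),'ang',np.degrees(np.arctan(-f[0])).round(2),'y range',pts[:,1].min().round(4),pts[:,1].max().round(4),'mid',pts[:,1].ptp() if 0 else ((pts[:,1].min()+pts[:,1].max())/2).round(4),len(pts))
    return k,res
if __name__=='__main__':
    im,d,c=snap('wrist')
    lines(im,d,c,*eval(sys.argv[1]))
E
python3 lines.py "([188,243],[[(236,400)],[(243,262),(379,395)]])"
```

```text
plane [ 0.2874 -0.0059 -0.1127] slope 16.04 yaw -1.18 10367
line x at y=-.195: 0.5516 ang -0.98 y range -0.2527 -0.1379 mid -0.1953 154
line x at y=-.195: 0.5055 ang -0.99 y range -0.2523 -0.138 mid -0.1951 20
```

```bash
cat > tgt.py <<'E'
from h import *
def target(lx,ly,lz,off,yaw=-1.0,a=16.04,n=.0075,tilt=-8.9):
    ca,sa=np.cos(np.radians(a)),np.sin(np.radians(a)); h=.035*ca-n*sa; v=.035*sa+n*ca
    C=np.array([lx+h*np.cos(np.radians(yaw)),ly+h*np.sin(np.radians(yaw)),lz+v])
    R=Rn.from_euler('xyz',[180,tilt,yaw],degrees=True)
    p=C-R.apply(off); print('centre',C.round(4),'tcp',p.round(4)); return p,R
E
python3 -c "
from tgt import *
p,R=target(.5055,-.1951,.0316,[.0013,.0014,-.0057])
up=p-R.apply([0,0,.02])
s=plan(up,[180,-8.9,-1],8,40)"
```

```text
centre [ 0.5371 -0.1957  0.0485] tcp [ 0.5367 -0.1942  0.0426]
[[[0.0,1.1,0],[0.0023,0.0002,0.0111],40],[[0.0,1.1,0],[0.0021,0.0002,0.0112],40],[[0.0,1.1,0],[0.0019,0.0002,0.0112],40],[[0.0,1.1,0],[0.0016,0.0002,0.0113],40],[[0.0,1.1,0],[0.0014,0.0002,0.0113],40],[[0.0,1.1,0],[0.0012,0.0001,0.0113],40],[[0.0,1.1,0],[0.001,0.0002,0.0113],40],[[0.0,1.1,-0.1],[0.0009,0.0001,0.0114],40]]
end [ 0.5336 -0.1942  0.0624] [179.99  -8.87  -1.  ]
```

Request:
servo_tool(
  moves=[
    [[0,1.1,0],[0.0023,0.0002,0.011],40],
    [[0,1.1,0],[0.002,0.0002,0.011],40],
    [[0,1.1,0],[0.002,0.0002,0.011],40],
    [[0,1.1,0],[0.0016,0.0002,0.0113],40],
    [[0,1.1,0],[0.0014,0.0002,0.0113],40],
    [[0,1.1,0],[0.0012,0.0001,0.0113],40],
    [[0,1.1,0],[0.001,0.0002,0.0113],40],
    [[0,1.1,-0.1],[0.001,0.0001,0.0114],40],
    [[0,0,0],[0,0,0],40],
  ],
)

```text
time: 7.6
ee_pos: [0.5324, -0.1961, 0.0595]
tcp_rot: [-180.0, -8.6, -1.2]
wrist_force: [-0.4, -0.7, -0.6]
opening: 0.0489
grasp_force: 31.4
```

```bash
python3 wl.py "[.535,-.195,.072]" w3.png; python3 -c "
from tgt import *
p,R=target(.5055,-.1951,.0316,[.0013,.0014,-.0057])
print((R.inv().apply(p-get_obs()['ee_pos'])).round(4))"
```

```text
[ 0.5324 -0.1961  0.0595] [-179.96   -8.64   -1.22] 7.6
seed px 311 303
[225.  63.  58.] 11999 [ 529.9 -197.9   -1.5   62.5   48.8] [ 0.5293 -0.1982  0.0698]
centre [ 0.5371 -0.1957  0.0485] tcp [ 0.5367 -0.1942  0.0426]
[ 0.001  -0.0021  0.0184]
```

View pics/w3.png

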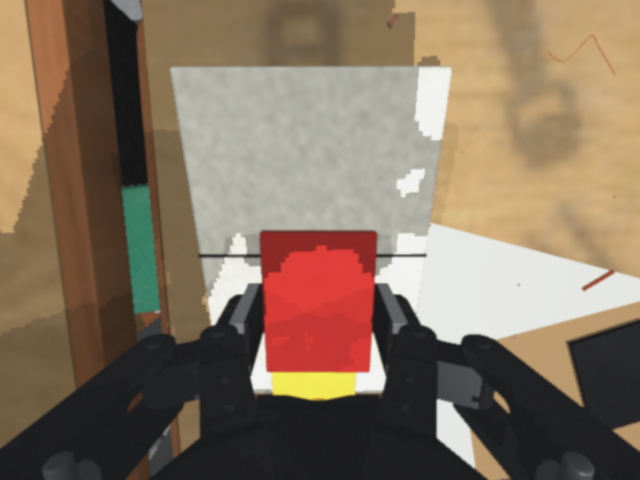

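Wrist view: red held over the yellow plate, parallel to the upper line (row 255). Correcting about 2 mm sideways and lowering.

Request:
servo_tool(
  moves=[
    [[0,0.2,-0.1],[0.0005,-0.001,0.005],40],
    [[0,0.1,-0.1],[0.0005,-0.001,0.005],40],
    [[0,0,0],[0,0,0.004],40],
    [[0,0,0],[0,0,0.001],40],
    [[0,0,0],[0,0,0],40],
  ],
)

```text
time: 8.15
ee_pos: [0.537, -0.194, 0.0469]
tcp_rot: [180.0, -9.1, -1.0]
wrist_force: [0.5, 0.6, -0.6]
opening: 0.0492
grasp_force: 31.4
```

```bash
python3 lines.py "([330,330],[[(190,240)],[(400,430)]])" 2>&1 | grep plane; python3 -c "
from tgt import *
im,d,c=snap('wrist','w4.png')
p,R=target(.5055,-.1951,.0316,[.0013,.0014,-.0057])
o=get_obs();print((R.inv().apply(p-o['ee_pos'])).round(4),o['ee_pos'],o['tcp_rot'],o['wrist_force'])"
```

```text
plane [ 0.2875 -0.0053 -0.1126] slope 16.04 yaw -1.06 4845
centre [ 0.5371 -0.1957  0.0485] tcp [ 0.5367 -0.1942  0.0426]
[-0.0011  0.0001  0.0045] [ 0.53710515 -0.19412015  0.04724677] [179.95005611  -9.10682786  -0.95474617] [0.47798566 0.21174928 0.26738941]
```

Request:
servo_tool(
  moves=[
    [[0,0,0],[-0.0005,0,0.0015],40],
    [[0,0,0],[-0.0005,0,0.001],40],
    [[0,0,0],[0,0,0.0005],40],
    [[0,0,0],[0,0,0],40],
  ],
)

```text
time: 8.65
ee_pos: [0.5364, -0.1941, 0.0439]
tcp_rot: [180.0, -9.1, -1.0]
wrist_force: [0.1, -0.1, -0.7]
opening: 0.0489
grasp_force: 31.4
```

Request:
servo_tool(
  moves=[
    [[0,0,0],[0,0,0.001],40],
    [[0,0,0],[0,0,0],40],
  ],
)

```text
time: 8.85
ee_pos: [0.5366, -0.1941, 0.0429]
tcp_rot: [180.0, -9.1, -1.0]
wrist_force: [0.2, -0.2, -1.0]
opening: 0.0492
grasp_force: 31.4
```

Request:
servo_tool(
  moves=[
    [[0,0,0],[0,0,0.001],40],
    [[0,0,0],[0,0,0],40],
  ],
)

```text
time: 9.05
ee_pos: [0.5368, -0.1941, 0.0425]
tcp_rot: [179.9, -9.1, -1.0]
wrist_force: [-2.2, 0.6, 4.5]
opening: 0.049
grasp_force: 31.9
```

Request:
servo_tool(
  moves=[
    [[0,0,0],[0,0,0.001],40],
    [[0,0,0],[0,0,0],40],
  ],
)

```text
time: 9.25
ee_pos: [0.5369, -0.1941, 0.0424]
tcp_rot: [179.9, -9.1, -1.0]
wrist_force: [-8.1, 2.1, 12.9]
opening: 0.0489
grasp_force: 32.7
```

Contact came at the predicted height. Easing off, releasing and retracting.

Request:
servo_tool(
  moves=[
    [[0,0,0],[0,0,-0.0018],40],
    [[0,0,0],[0,0,0],40],
    [[0,0,0],[0,0,0],62],
    [[0,0,0],[0,0,0],75],
    [[0,0,0],[0,0,0],80],
    [[0,0,0],[0,0,-0.01],80],
    [[0,0,0],[0,0,-0.02],90],
    [[0,0,0],[0,0,-0.03],100],
    [[0,0,0],[0,0,-0.03],100],
  ],
)

```text
time: 10.15
ee_pos: [0.522, -0.1937, 0.1331]
tcp_rot: [180.0, -9.1, -1.0]
wrist_force: [0.8, -0.2, 1.0]
opening: 0.0852
grasp_force: 0.0
```

```bash
cat > pl.py <<'E'
from h import *
# fit red/other plate top from wrist view: args seed, file
E
python3 wl.py "[.54,-.195,.052]" w5.png
```

```text
[ 0.522  -0.1937  0.1331] [179.96  -9.08  -0.95] 10.15
seed px 317 239
[208.  56.  52.] 6130 [ 537.  -196.    -1.2   67.2   48.6] [ 0.5387 -0.196   0.0537]
```

View pics/w5.png

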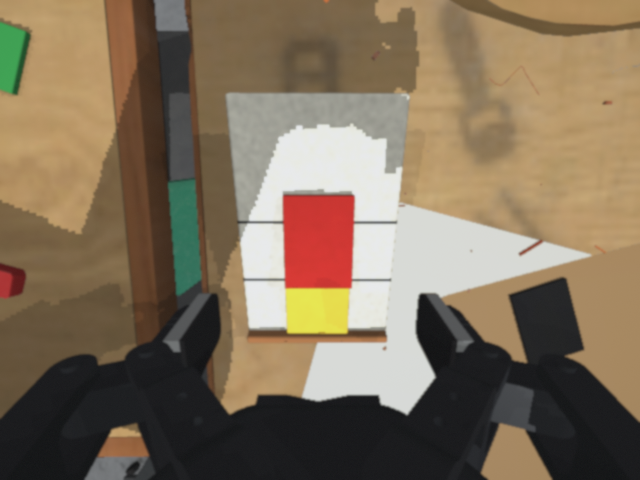

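Wrist view: red lies straight and centred, lower end at row 287 and lower line at row 279, with the offset explained by parallax (top edge is about 15 mm off the board). Measured top centre is (0.537, -0.196), as aimed. Now black.

```bash
python3 -c "
from h import *
s=plan([.4535,-.3965,.10],[180,0,18],10,90)"
```

```text
[[[0.2,-0.9,-1.9],[-0.0072,0.0203,0.0028],90],[[0.2,-0.9,-1.9],[-0.0078,0.0201,0.0029],90],[[0.2,-0.9,-1.9],[-0.0085,0.0198,0.0029],90],[[0.2,-1.0,-1.9],[-0.0091,0.0195,0.003],90],[[0.2,-0.9,-1.9],[-0.0096,0.0192,0.0031],90],[[0.2,-1.0,-1.9],[-0.0102,0.0189,0.0032],90],[[0.1,-0.9,-1.9],[-0.0108,0.0186,0.0033],90],[[0.2,-1.0,-1.9],[-0.0114,0.0182,0.0034],90],[[0.1,-0.9,-1.8],[-0.0119,0.0179,0.0036],90],[[0.2,-1.0,-1.9],[-0.0123,0.0175,0.0038],90]]
end [ 0.4536 -0.3965  0.1   ] [-1.7997e+02  4.0000e-02  1.8000e+01]
```

Request:
servo_tool(
  moves=[
    [[0.2,-0.9,-1.9],[-0.0072,0.0203,0.0028],90],
    [[0.2,-0.9,-1.9],[-0.0078,0.02,0.0029],90],
    [[0.2,-0.9,-1.9],[-0.0085,0.0198,0.0029],90],
    [[0.2,-1.0,-1.9],[-0.009,0.0195,0.003],90],
    [[0.2,-0.9,-1.9],[-0.0096,0.0192,0.003],90],
    [[0.2,-1.0,-1.9],[-0.0102,0.019,0.0032],90],
    [[0.1,-0.9,-1.9],[-0.0108,0.0186,0.0033],90],
    [[0.2,-1.0,-1.9],[-0.0114,0.0182,0.0034],90],
    [[0.1,-0.9,-1.8],[-0.012,0.018,0.0036],90],
    [[0.2,-1.0,-1.9],[-0.0123,0.0175,0.0038],90],
    [[0,0,0],[0,0,0],90],
  ],
)

```text
time: 11.3
ee_pos: [0.4517, -0.3976, 0.0922]
tcp_rot: [-179.7, 0.4, 17.9]
wrist_force: [0.3, 1.1, -0.1]
opening: 0.0768
grasp_force: 0.0
```

```bash
python3 wl.py "[.4535,-.3965,.006]" w6.png; python3 -c "
from h import *
plan([.4535,-.3965,.03],[180,0,18],4,80)"
```

```text
[ 0.4517 -0.3976  0.0922] [-179.7     0.39   17.95] 11.3
seed px 315 239
[60. 61. 61.] 6253 [ 456.2 -396.3   18.4   69.    49.1] [ 0.4578 -0.3957  0.0083]
[[[-0.1,0.1,0],[0.0004,0.0002,0.0156],80],[[-0.1,0.1,0],[0.0004,0.0001,0.0156],80],[[-0.1,0.1,0],[0.0004,0.0001,0.0157],80],[[0,0.0,-0.1],[0.0004,0.0002,0.0156],80]]
end [ 0.4536 -0.3965  0.03  ] [-1.7999e+02  4.0000e-02  1.8000e+01]
```

Request:
servo_tool(
  moves=[
    [[-0.1,0.1,0],[0.002,0,0.025],80],
    [[-0.1,0.1,-0.2],[0.002,0,0.025],80],
    [[-0.1,0.1,-0.1],[0,0,0.025],80],
    [[0,0.1,0],[0,0,0.012],80],
    [[0,0,0],[0,0,0.006],80],
    [[0,0,0],[0,0,0.002],75],
    [[0,0,0],[0,0,0],70],
  ],
)

```text
time: 12.05
ee_pos: [0.4563, -0.3948, -0.0014]
tcp_rot: [179.9, -0.1, 18.3]
wrist_force: [-0.4, 1.1, 0.9]
opening: 0.0597
grasp_force: 0.0
```

Request:
servo_tool(
  moves=[
    [[0,0,0],[0,0,0],50],
    [[0,0,0],[0,0,0],40],
    [[0,0,0],[0,0,0],40],
    [[0,0,0],[0,0,0],40],
  ],
)

```text
time: 12.45
ee_pos: [0.4565, -0.3951, -0.0009]
tcp_rot: [179.9, -0.1, 18.3]
wrist_force: [-0.8, 1.0, 6.7]
opening: 0.0487
grasp_force: 31.5
```

```bash
python3 -c "
from h import *
s=plan([.457,-.395,.08],[180,0,18],3,40); plan([.55,-.194,.16],[180,0,-1],9,40,s)"
```

```text
[[[0.0,0,0.1],[0.0002,0.0001,-0.027],40],[[0.1,-0.1,0.1],[0.0002,0.0001,-0.027],40],[[0.0,0,0.1],[0.0002,0.0,-0.0269],40]]
end [ 0.457 -0.395  0.08 ] [ 1.7998e+02 -4.0000e-02  1.8000e+01]
[[[0.0,0,2.1],[0.0167,-0.018,-0.0089],40],[[0.0,0,2.1],[0.0161,-0.0186,-0.0089],40],[[0.0,0,2.1],[0.0154,-0.0192,-0.0089],40],[[0.0,0,2.1],[0.0147,-0.0198,-0.0089],40],[[0.0,0,2.1],[0.0139,-0.0203,-0.0089],40],[[0.0,0,2.1],[0.0132,-0.0208,-0.0089],40],[[0.0,0,2.1],[0.0124,-0.0213,-0.0089],40],[[0.0,0,2.1],[0.0116,-0.0217,-0.0088],40],[[0.0,0,2.2],[0.0107,-0.0221,-0.0089],40]]
end [ 0.55  -0.194  0.16 ] [ 1.7999e+02 -5.0000e-02 -1.0000e+00]
```

Request:
servo_tool(
  moves=[
    [[0,0,0.1],[0,0,-0.02],40],
    [[0,0,0.1],[0,0,-0.03],40],
    [[0,0,0.1],[0,0,-0.031],40],
    [[0,0,2.1],[0.0167,-0.018,-0.0089],40],
    [[0,0,2.1],[0.016,-0.0186,-0.0089],40],
    [[0,0,2.1],[0.0154,-0.0192,-0.0089],40],
    [[0,0,2.1],[0.0147,-0.02,-0.0089],40],
    [[0,0,2.1],[0.014,-0.0203,-0.0089],40],
    [[0,0,2.1],[0.013,-0.0208,-0.0089],40],
    [[0,0,2.1],[0.0124,-0.0213,-0.0089],40],
    [[0,0,2.1],[0.0116,-0.0217,-0.0088],40],
    [[0,0,2.2],[0.0107,-0.022,-0.0089],40],
  ],
)

```text
time: 13.65
ee_pos: [0.5489, -0.1926, 0.1595]
tcp_rot: [180.0, -0.1, -1.1]
wrist_force: [0.1, -0.0, -0.4]
opening: 0.0486
grasp_force: 31.3
```

```bash
python3 wl.py "[.55,-.195,.17]" w7.png; python3 -c "
from h import *
im=cv2.imread('pics/w7.png').astype(int); g=im.mean(2)
for u in (235,245,250,385,395,405): print(u,[(r,int(g[r,u])) for r in range(150,300) if g[r,u]<110][:12])"
```

```text
[ 0.5489 -0.1926  0.1595] [ 1.7999e+02 -1.0000e-01 -1.0900e+00] 13.65
seed px 319 307
[62. 63. 63.] 80877 [ 549.2 -195.5  -84.2  130.7   74.4] [ 0.5587 -0.1943  0.2247]
235 [(150, 100), (151, 99), (152, 99), (153, 98), (154, 98), (155, 98), (156, 96), (157, 96), (158, 96), (159, 96), (160, 95), (161, 96)]
245 [(220, 108), (221, 106), (222, 106), (223, 106), (224, 105), (225, 103), (226, 102), (227, 103), (228, 102), (229, 99), (230, 96), (231, 95)]
250 [(258, 109), (259, 105), (260, 103), (261, 100), (262, 99), (263, 99), (264, 100), (265, 99), (266, 98), (267, 97), (268, 95), (269, 95)]
385 [(284, 100), (285, 92), (286, 92), (287, 92), (288, 92), (289, 91), (290, 90), (291, 90), (292, 91), (293, 92), (294, 93), (295, 93)]
395 [(295, 66), (296, 50), (297, 59), (298, 68), (299, 77)]
405 [(299, 80)]
```

View pics/w7.png

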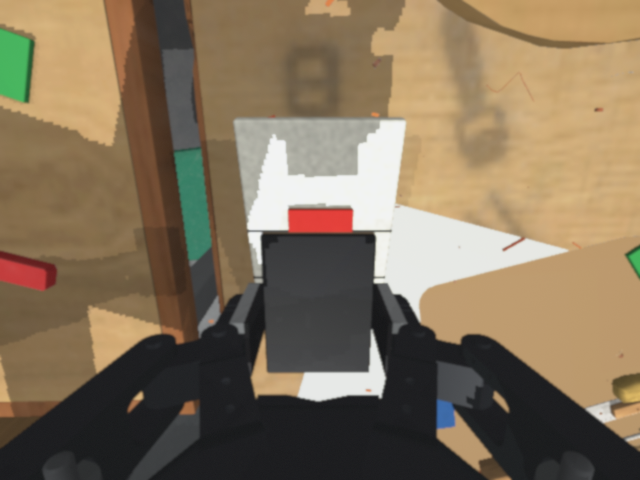

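Run:
```python
from h import *
from lines import lines
im,d,c=snap('wrist'); W=cloud(c,d); o=get_obs()
lines(im,d,c,[231],[[(240,400)]])
m=(abs(W[...,2]-.168)<.012); m[:, :275]=0; m[:,362:]=0; m[:200]=0; m[380:]=0
P=W[m]; print(len(P),o['ee_pos'],'z',np.median(P[:,2]),'x',np.percentile(P[:,0],[.3,99.7]),P[:,0].min(),P[:,0].max())
mm=np.zeros((480,640),bool); mm[240:280]=abs(W[240:280,:,2]-.168)<.012
Y=[W[v,mm[v],1] for v in range(242,265)]; print('y',np.median([y.min() for y in Y]),np.median([y.max() for y in Y]))
A=np.c_[P[:,:2],np.ones(len(P))]; print(np.linalg.lstsq(A,P[:,2],rcond=None)[0].round(4))
```

```text
plane [ 0.2871 -0.0058 -0.1125] slope 16.02 yaw -1.16 8121
line x at y=-.195: 0.5493 ang -0.72 y range -0.2533 -0.1387 mid -0.196 143
12218 [ 0.54990595 -0.19153249  0.16040664] z 0.17011032021888817 x [0.51579808 0.58534904] 0.5148180266555118 0.585728440568506
y -0.21677647295251432 -0.16754162297200975
[-0.003   0.0015  0.172 ]
```

Run:
```python
from h import *
from lines import lines
for _ in range(2):
    o=get_obs(); im,d,c=snap('wrist'); W=cloud(c,d); 
    lines(im,d,c,[231],[[(240,258),(383,398)]])
    m=(abs(W[...,2]-.168)<.012); m[:, :275]=0; m[:,362:]=0; m[:200]=0; m[380:]=0
    P=W[m]; p=o['ee_pos']; xc=np.percentile(P[:,0],[.3,99.7]).mean()
    Y=[]
    for v in range(242,265):
        w=W[v][abs(W[v,:,2]-.168)<.012]; Y.append(((w[:,1].min()+w[:,1].max())/2, w[:,0].mean()))
    yc=np.mean([y+ (x-xc)*np.tan(np.radians(1)) for y,x in Y])
    print(p.round(4),o['tcp_rot'].round(2),'plate',xc.round(4),yc.round(4),'off',(xc-p[0]).round(4),(yc-p[1]).round(4),(np.median(P[:,2])-p[2]).round(4))
    lr=W[(im[...,0]>150)&(im[...,1]<90)&(d>0)&(abs(W[...,2]-.055)<.02)&(abs(W[...,1]+.196)<.03)]
    print('red top vis: y',np.percentile(lr[:,1],[1,99]).round(4),'xmax',np.percentile(lr[:,0],99).round(4))
```

```text
plane [ 0.2877 -0.0059 -0.1128] slope 16.06 yaw -1.17 8007
line x at y=-.195: 0.5514 ang -0.93 y range -0.2531 -0.1387 mid -0.1959 18
[ 0.5499 -0.1915  0.1604] [179.99  -0.21  -0.91] plate 0.55 -0.1931 off 0.0001 -0.0015 0.009
red top vis: y [-0.2196 -0.1731] xmax 0.5712
plane [ 0.2865 -0.0054 -0.112 ] slope 15.99 yaw -1.08 7756
line x at y=-.195: 0.5516 ang -0.94 y range -0.2532 -0.1377 mid -0.1954 20
[ 0.5492 -0.1926  0.1596] [ 1.7998e+02 -1.5000e-01 -8.7000e-01] plate 0.5493 -0.1942 off 0.0001 -0.0016 0.009
red top vis: y [-0.2198 -0.1731] xmax 0.5713
```

```bash
python3 -c "
from tgt import *
p,R=target(.5515,-.1957,.0449,[.0001,.0015,-.0039])
s=plan(p-R.apply([0,0,.012]),[180,-8.9,-1],9,40)"
```

```text
centre [ 0.5831 -0.1963  0.0618] tcp [ 0.5836 -0.1948  0.0579]
[[[0.0,1.0,0.0],[0.0037,0.0001,0.0099],40],[[0.0,1.0,0.0],[0.0035,0.0001,0.01],40],[[0.0,1.0,0.0],[0.0033,0.0001,0.01],40],[[0.0,1.0,0.0],[0.0031,0.0001,0.0101],40],[[0.0,1.0,0.0],[0.003,0.0001,0.0102],40],[[0.0,1.0,0.0],[0.0028,0.0001,0.0102],40],[[0.0,0.9,0.0],[0.0026,0.0001,0.0102],40],[[0.0,1.0,0.0],[0.0024,0.0001,0.0103],40],[[0.0,0.9,0.1],[0.0022,0.0,0.0104],40]]
end [ 0.5817 -0.1947  0.0697] [180.   -8.9  -1. ]
```

Request:
servo_tool(
  moves=[
    [[0,1.0,0],[0.0037,0.0001,0.0099],40],
    [[0,1.0,0],[0.0035,0.0001,0.01],40],
    [[0,1.0,0],[0.0033,0.0001,0.01],40],
    [[0,1.0,0],[0.003,0.0001,0.01],40],
    [[0,1.0,0],[0.003,0.0001,0.0102],40],
    [[0,1.0,0],[0.0028,0.0001,0.0102],40],
    [[0,0.9,0],[0.0026,0.0001,0.0102],40],
    [[0,1.0,0],[0.0024,0.0001,0.0103],40],
    [[0,0.9,0.1],[0.0022,0,0.0104],40],
    [[0,0,0],[0,0,0],40],
    [[0,0,0],[0,0,0],40],
  ],
)

```text
time: 14.95
ee_pos: [0.5807, -0.1955, 0.0694]
tcp_rot: [-180.0, -8.8, -1.1]
wrist_force: [0.4, 0.3, 0.5]
opening: 0.0486
grasp_force: 31.3
```

```bash
cat > gap.py <<'E'
from tgt import *
p,R=target(.5515,-.1957,.0449,[.0001,.0015,-.0039])
o=get_obs();print((R.inv().apply(p-o['ee_pos'])).round(4),o['ee_pos'],o['tcp_rot'],o['wrist_force'])
E
python3 gap.py
```

```text
centre [ 0.5831 -0.1963  0.0618] tcp [ 0.5836 -0.1948  0.0579]
[ 0.001  -0.0008  0.0118] [ 0.58073838 -0.19550221  0.06943379] [-179.98156292   -8.81389381   -1.12913133] [0.43472582 0.31264441 0.46162357]
```

Request:
servo_tool(
  moves=[
    [[0,0.1,-0.1],[0.0005,-0.0005,0.004],40],
    [[0,0,0],[0.0005,-0.0003,0.003],40],
    [[0,0,0],[0,0,0.002],40],
    [[0,0,0],[0,0,0.001],40],
    [[0,0,0],[0,0,0],40],
    [[0,0,0],[0,0,0],40],
  ],
)

```text
time: 15.55
ee_pos: [0.584, -0.1941, 0.0599]
tcp_rot: [-180.0, -9.0, -1.0]
wrist_force: [-1.1, -0.6, -0.8]
opening: 0.0484
grasp_force: 31.3
```

```bash
python3 gap.py
```

```text
centre [ 0.5831 -0.1963  0.0618] tcp [ 0.5836 -0.1948  0.0579]
[-0.0007  0.0007  0.0019] [ 0.5839558  -0.19409277  0.05987454] [-179.99757566   -8.97197337   -0.98849772] [-1.14651147 -0.62763263 -0.76593503]
```

Request:
servo_tool(
  moves=[
    [[0,0,0],[-0.0004,0.0004,0.001],40],
    [[0,0,0],[0,0,0],40],
    [[0,0,0],[0,0,0],40],
  ],
)

```text
time: 15.85
ee_pos: [0.5836, -0.1945, 0.0588]
tcp_rot: [-180.0, -9.0, -1.0]
wrist_force: [-0.4, -0.4, -0.2]
opening: 0.0488
grasp_force: 31.3
```

Request:
servo_tool(
  moves=[
    [[0,0,0],[0,0,0.0008],40],
    [[0,0,0],[0,0,0],40],
  ],
)

```text
time: 16.05
ee_pos: [0.5838, -0.1945, 0.0579]
tcp_rot: [-180.0, -9.0, -1.0]
wrist_force: [-0.5, 0.1, -0.5]
opening: 0.0488
grasp_force: 31.3
```

```bash
python3 gap.py
```

```text
centre [ 0.5831 -0.1963  0.0618] tcp [ 0.5836 -0.1948  0.0579]
[-0.0002  0.0002 -0.    ] [ 0.5837983  -0.19452645  0.05790192] [-179.99636542   -8.96960485   -0.99331048] [-0.50208705  0.07279541 -0.52128564]
```

Request:
servo_tool(
  moves=[
    [[0,0,0],[0,0,0.0008],40],
    [[0,0,0],[0,0,0],40],
  ],
)

```text
time: 16.25
ee_pos: [0.5839, -0.1945, 0.0578]
tcp_rot: [180.0, -9.0, -1.0]
wrist_force: [-2.7, 0.9, 4.7]
opening: 0.0483
grasp_force: 31.8
```

Request:
servo_tool(
  moves=[
    [[0,0,0],[0,0,0.0006],40],
    [[0,0,0],[0,0,0],40],
  ],
)

```text
time: 16.45
ee_pos: [0.5839, -0.1945, 0.0577]
tcp_rot: [180.0, -9.0, -1.0]
wrist_force: [-5.2, 1.6, 8.6]
opening: 0.0485
grasp_force: 32.3
```

Request:
servo_tool(
  moves=[
    [[0,0,0],[0,0,-0.001],40],
    [[0,0,0],[0,0,0],40],
    [[0,0,0],[0,0,0],62],
    [[0,0,0],[0,0,0],75],
    [[0,0,0],[0,0,0],80],
    [[0,0,0],[0,0,-0.01],80],
    [[0,0,0],[-0.004,0,-0.02],90],
    [[0,0,0],[-0.01,0,-0.03],100],
    [[0,0,0],[-0.015,0,-0.03],100],
    [[0,0,0],[-0.015,0,-0.03],100],
    [[0,0,0],[0,0,0],100],
  ],
)

```text
time: 17.55
ee_pos: [0.5217, -0.1941, 0.1748]
tcp_rot: [179.9, -9.3, -1.0]
wrist_force: [0.8, -0.0, 0.4]
opening: 0.0854
grasp_force: 0.0
```

Run:
```python
from h import *
from lines import lines
im,d,c=snap('wrist','w8.png'); W=cloud(c,d); I=im.astype(int)
for k,m in {'red':(I[...,0]>130)&(I[...,1]<100),'black':(I.max(2)<110),'yellow':(I[...,0]>150)&(I[...,2]<130)&(I[...,1]>140)}.items():
    m=(m&(d>0)&(abs(W[...,1]+.196)<.045)&(W[...,2]<.085)&(W[...,2]>.02)&(abs(W[...,0]-.54)<.09)).astype(np.uint8)
    m=cv2.morphologyEx(m,cv2.MORPH_OPEN,np.ones((5,5)))
    n,l,st,_=cv2.connectedComponentsWithStats(m)
    if n>1:
        P=W[l==1+st[1:,4].argmax()]; A=np.c_[P[:,:2],np.ones(len(P))]; f=np.linalg.lstsq(A,P[:,2],rcond=None)[0]
        print(k,len(P),rect(P),'slope',np.degrees(np.arctan(f[0])).round(2),np.degrees(np.arctan(f[1])).round(2),P[:,2].mean().round(4))
```

```text
red 2797 [ 525.6 -195.8   89.    47.8   43.5] slope 8.86 -0.29 0.0518
black 5446 [ 583.  -196.4   -1.1   67.5   48. ] slope 8.76 -0.07 0.0669
yellow 2149 [ 480.1 -194.2   89.1   48.4   45.1] slope 17.73 -0.45 0.0328
```

View pics/w8.png

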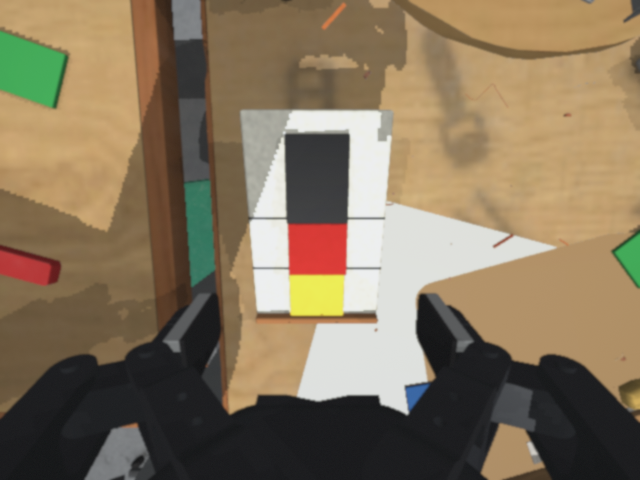

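The picture shows black (px 317,175), red (317,248) and yellow (316,295) stacked straight and centred. Both loose plates slope at about 8.8°, and their lower edges sit on the lines to within about 1 mm.

```bash
python3 -c "
from workcell import *
print(job_done())"
```

```text
the job is handed in; nothing more can be done
None
```

The job is handed in: red lies over yellow with its lower edge on the lower line, and black lies over red on the upper line. Both are straight, centred and within about 1 mm by camera, finished at about 17.6 s with the gripper clear; the hand-in returned no verdict.

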